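# Back the left-hand spinner nut off a fan

## Task

The workshop fan lies on its back with its front guard off, and its blade has to come off for cleaning. Undo the black spinner nut in the middle, which has a left-hand thread (clockwise, seen from above, loosens it), letting it climb as it turns and never forcing, pressing or pulling on the thread, then lift it off once it is free and stand it upright in the steel parts dish. Do not press on the blade and leave the other things where they are.

Things in the scene. Friction and masses are not known exactly. Their poses are not given: they have to be found in the camera images.
- nut_mid (a point): black plastic spinner nut, 60 g, 56 mm tall: round cap 37 mm across and 38 mm high, open below, with a grip bar on top 44 mm long, 14 mm thick, 18 mm high. Origin: its centre (28 mm above its lower edge; the middle of the bar is 19 mm above this point). z is the nut's axis, up; x along the bar, y across its 14 mm. Starts screwed onto the shaft, pressed up by the blade hub with 5 to 10 N.
- nut: the same nut, origin at the centre of its lower edge. Coarse LEFT-HAND thread: clockwise seen from above undoes it. It climbs as it turns (somewhere between 8 and 30 mm a turn: feel for it), with 1.5 to 2 mm of up-down play, and comes free after 0.4 to 0.6 of a turn, then lifts straight off. Held at a fixed height while turning, or pulled too early, it loads the thread, damaged at 30 N.
- shaft: fixed steel shaft of the fan with the thread, 26 mm over the thread, hidden in the nut. Origin: on the shaft's upright axis, at about the height of the nut's lower edge at the start (90 mm above the table); the shaft's tip is 32.5 mm above the origin. z points up.
- blade: grey plastic five-blade wheel of the fan, 216 mm across, around the shaft and below the nut; origin on the axis at the top of its 46 mm hub, which the nut bears on; it does not turn and springs up up to 3 mm as the nut is undone. The blades lie 5 to 25 mm below the origin.
- fan: fixed fan head lying on its back, wire rear guard 250 mm across at 66 mm above the table; origin on the table under the shaft's axis
- dish_in (a point): round steel parts dish, loose, 0.45 kg, 140 mm across its rim, 20 mm high, flat floor 116 mm across. Origin: centre of the inner floor, 4 mm above the table.
- bolt: small dark guard bolt, 24 mm long, lying in the dish between 38 and 52 mm from its centre; may be touched or moved
- cone: bystander: blue thread cone, 60 mm across, 120 mm tall, origin under its centre
- webbing: bystander: grey roll of webbing, 84 mm across, 30 mm high, origin under its centre
- driver: bystander: screwdriver lying on the table
- hammer: bystander: hammer lying on the table
- tacks: bystander: clear jar of tacks, 60 mm across, 75 mm tall, origin under its centre
- chalk: bystander: block of tailor's chalk, 55 x 35 x 12 mm, origin under its centre
- spool: bystander: wooden spool, 36 mm across, 50 mm tall, origin under its centre
There are look-alikes about, which are no part of the job. What is shaped like the part that bears dish_in but green or pink is not meant.

How it is judged:
By the outcome, as a careful person would: the job done as asked, in the order asked, and still so for the second after the job is handed in, with the robot touching nothing.
It also fails if it takes over 72 s, if anything falls off the work surface, if the arm or the gripper's body presses on something with over 40 N, if the wrist force passes 120 N, or if a joint passes its speed limit or range.

## Robot

A 6-joint arm with a two-finger parallel gripper is mounted at the origin on the work surface. World frame = base frame: x ahead of the robot, y to its left, z up, the work surface at z = 0. Lengths are in m, angles in degrees, forces in N, time in s.
With the tool pointing down it reaches from about 0.325 to 0.925 m from the base axis. Payload 3.1 kg.
Tool frame: the origin (TCP) lies at the very end of the fingers, on their centre line; the grasp point (between the pads) lies 19 mm behind it; z points along the fingers, y is the line along which they close (so a half turn about z gives the same grasp; the last joint's range is limited). The gripper opens to 85 mm and grips with 20 to 120 N. Pads are 22 mm wide; open, the fingers measure 114 mm over their backs; the gripper's body (76 mm by 85 mm) begins 54 mm behind the grasp point. The pads swing forward as they close: fully open they stand 13 mm farther back than shut.
Start: joints at [-80.627, 12.427, 92.441, -0, 75.132, -6.429], TCP at [0.17, -0.601, 0.231] pointing down, gripper open.
Joint ranges: [-157.48, 157.48], [-44.54, 120.13], [17.64, 146.25], [-64.5, 244.5], [7.68, 150.69], [-147.95, 147.95]. Speed limits (degrees/s): [159.86, 159.86, 180, 180, 180, 180].

## Interface

Orientations are given as a 3x3 rotation matrix whose columns are the frame's x, y, z axes.
In Python, from plant import manip, cams, order gives the robot as it stands.
- The arm moves only by the tool send_rows, never from a script. Its argument "increments" is a list of rows, each an object with "grip": the gripper command: -1 is fully open, 1 is shut, values between are in proportion; "dp": the shift along the tool's x, y, z in units of 40 mm (1.0 is 40 mm), a list of three; "spin": the turn about the tool's z in units of 6 degrees (1.0 is 6 degrees). In form: [{"grip": grip, "dp": [x, y, z], "spin": spin}, ...]. A call has 1 to 12 rows; each row is the pose to reach, as a shift and turn from the pose commanded when the call began, along the tool's axes at that moment; what a row does not reach only later rows make up. A row lasts 1/8 s, in which the tool goes at most 62.5 mm and 10.7 degrees, less where a joint would pass 70% of its speed; a pose out of reach is approached as far as the arm can. A call with a gripper value outside its range is refused whole. The fingers move at their own pace and stop on an object; "newtons" is the grip in N (left out, the last holds). Time passes only in rows, so rows that repeat a pose let the fingers close. It gives the time, the measured TCP pose, the force, the opening and the grip force at its end, in the units of the state.
- manip.read_state(): the state, without advancing time (a new reading comes with each control period).
- cams.camera(name): name is "scene" or "top" or "wrist"; returns the picture (400x640x3 uint8, red, green, blue); there is no depth.
- cams.camera_params(name): a dict with "mtx" (3x3 intrinsics, pixels), "extrinsics" (4x4, takes a point from camera to world coordinates). Camera axes: x right, y up, looking along -z (the intrinsics and any distortion apply to the point x, -y, -z); pixel columns grow to the right and rows downward; lengths in m; the calibration is good to about 2 mm. A picture is of the moment at which its call begins: read the wrist's pose just before it. camera_params takes no time and is no camera call; for the wrist camera it gives the pose at the moment of the call.
- order.job_done(): hands the job in; it is judged then, once.
Trained networks look in the newest picture that a camera, given by its name, has taken for a name from the list of things; names that differ only in an ending like _2 or _b are one class to them, and where a whole thing is asked for, a point or a joint stands for the part that bears it (a point fixed in the world has none). Each returns a list of dicts, best first, with "conf" (0 to 1); they miss things now and then, are a little off and sometimes report something else, mostly with a low value. They report only what shows in the picture. A call takes as long as a camera call. They do not tell look-alikes from the thing itself.
- cams.find_in(camera, name): "pixel" ([column, row] in pixels, amid what is visible of it).
- cams.spot_point(camera, name): "pixel" ([column, row] in pixels: a listed point, or the origin of a listed thing).
The state is a dict: "t": time; "joint_positions": joint angles; "qvel": joint speeds; "joint_efforts": joint torques, N m; "tcp_pos": TCP position; "eef_rot": TCP orientation; "ft_force": force on the tool from outside, world axes, zero at the start; "torque": the same for the moment, N m; "finger_gap": finger opening in m; "finger_force": force on a finger pad.
Only numpy, scipy, OpenCV 4.12 (cv2) and the standard library are available. Lean on these libraries where they do the work, as an engineer would, in place of code of your own. Each camera call takes 0.05 s, during which the arm holds its last target. There are 200 camera calls.

## Working session

There is one attempt and no reset: what is moved stays moved. The work goes in short steps, Python scripts to look and compute and a tool call to move; the robot and the scene stay as the last step left them, time stands still between calls to the robot, and variables do not carry over. Pictures are saved under pics/ and viewed, at most 10 in all, crops included, and the job is handed in when it is done.

Besides the shell and the picture viewer there is one more tool, called after "Call:" as name([rows], argument=value, ...), one row to a line, values as JSON. send_rows: Moves the arm, as the interface text tells. Its arguments: {"type":"object","properties":{"increments":{"type":"array","items":{"type":"object","properties":{"grip":{"type":"number"},"dp":{"type":"array","items":{"type":"number"}},"spin":{"type":"number"}}}},"newtons":{"type":"number"}},"required":["increments"]}

```bash
mkdir -p pics; cat > h.py <<'E'
from plant import manip,cams,order
import numpy as np,cv2
def ray(c,px):
    p=cams.camera_params(c);K=np.array(p["mtx"]);T=np.array(p["extrinsics"])
    d=np.array(p.get("dist",p.get("distortion",[0,0,0,0,0])),float)
    u=cv2.undistortPoints(np.array([[px]],float),K,d)[0,0]
    return T[:3,3],T[:3,:3]@np.array([u[0],-u[1],-1])
def at(c,px,z):
    o,d=ray(c,px);return (o+d*(z-o[2])/d[2]).round(4)
def tri(a,pa,b,pb):
    o1,d1=ray(a,pa);o2,d2=ray(b,pb)
    s=np.linalg.lstsq(np.c_[d1,-d2],o2-o1,rcond=None)[0]
    A=o1+d1*s[0];B=o2+d2*s[1];return ((A+B)/2).round(4),np.linalg.norm(A-B).round(4)
E
python3 - <<'E'
from h import *
s=manip.read_state();print({k:np.round(v,3).tolist() for k,v in s.items()})
for c in("top","scene"):
    im=cams.camera(c);cv2.imwrite(f"pics/{c}0.png",im[:,:,::-1])
    print(c,{k:(np.round(v,3).tolist()) for k,v in cams.camera_params(c).items()})
    for n,z in(("nut_mid",.118),("shaft",.09),("dish_in",.004),("bolt",.008),("blade",.09),("cone",0),("tacks",0),("spool",0)):
        print(n,[(round(r["conf"],2),np.round(r["pixel"],1).tolist(),at(c,r["pixel"],z)) for r in cams.spot_point(c,n)[:3]])
E
```

```text
{'t': 0.0, 'joint_positions': [-80.626, 12.478, 92.528, -0.001, 75.132, -6.427], 'qvel': [0.089, -0.071, 0.08, -0.004, 0.039, -0.014], 'joint_efforts': [0.0, -39.684, -30.386, -0.0, 0.01, -0.0], 'tcp_pos': [0.17, -0.601, 0.23], 'eef_rot': [[0.962, 0.272, -0.0], [0.272, -0.962, 0.002], [0.0, -0.002, -1.0]], 'ft_force': [-0.134, -0.498, 0.49], 'torque': [0.039, 0.059, 0.019], 'finger_force': 0.0, 'finger_gap': 0.086}
top {'mtx': [[445.29, 0.0, 326.136], [0.0, 445.29, 199.078], [0.0, 0.0, 1.0]], 'extrinsics': [[0.006, 0.993, -0.118, 0.321], [-1.0, 0.008, 0.01, -0.027], [0.011, 0.118, 0.993, 1.572], [0.0, 0.0, 0.0, 1.0]]}
nut_mid [(0.5, [188.5, 180.5], array([0.5521, 0.4125, 0.118 ])), (0.43, [265.7, 194.0], array([0.5093, 0.1576, 0.118 ]))]
shaft []
dish_in [(0.92, [415.1, 282.6], array([ 0.2176, -0.3536,  0.004 ])), (0.8, [390.4, 229.8], array([ 0.4003, -0.2695,  0.004 ])), (0.77, [364.3, 177.9], array([ 0.5848, -0.1782,  0.004 ]))]
bolt []
blade [(0.63, [268.4, 193.1], array([0.516 , 0.1521, 0.09  ])), (0.31, [428.4, 223.1], array([ 0.4192, -0.3835,  0.09  ]))]
cone [(0.79, [314.0, 13
[... 443 characters left out ...]
 ])), (0.63, [371.7, 231.1], array([0.5167, 0.1529, 0.118 ]))]
shaft []
dish_in [(0.96, [297.6, 195.2], array([ 0.3953, -0.2609,  0.004 ])), (0.81, [270.5, 165.9], array([ 0.3191, -0.4896,  0.004 ])), (0.79, [276.3, 233.5], array([ 0.591 , -0.1434,  0.004 ]))]
bolt [(0.48, [279.9, 220.5], array([ 0.5414, -0.1835,  0.008 ]))]
blade [(0.67, [262.3, 186.6], array([ 0.5328, -0.2689,  0.09  ])), (0.64, [373.6, 239.1], array([0.5094, 0.1549, 0.09  ]))]
cone [(0.9, [269.3, 284.4], array([0.75  , 0.0122, 0.    ]))]
tacks [(0.76, [321.8, 322.3], array([0.7515, 0.2035, 0.    ]))]
spool [(0.42, [365.0, 226.4], array([0.3763, 0.017 , 0.    ])), (0.35, [262.4, 187.2], array([ 0.4379, -0.3932,  0.    ]))]
```

View pics/top0.png

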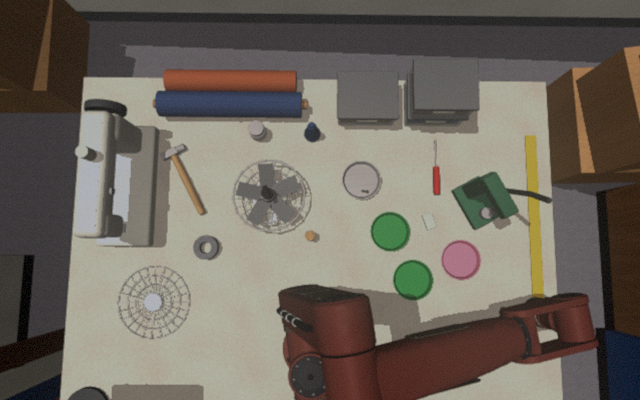

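View pics/scene0.png

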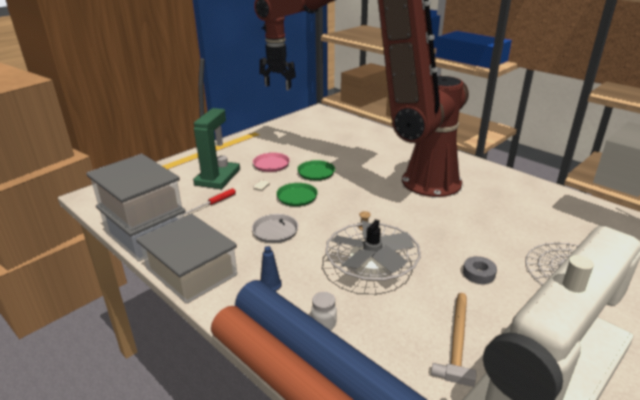

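The top view shows the fan at about (270,195), with the nut's bar at about (268,193). The steel dish is at (361,180) with the bolt at about (366,190). The green and pink dishes at (390,231), (412,280) and (461,260) are decoys. The scene view agrees: nut at (373,232), steel dish at (275,228). I'll take a wrist look over the dish on the way to the fan.

Call:
send_rows([
  {"grip": -1,"dp": [0.5,-0.3,-1.5],"spin": 0},
  {"grip": -1,"dp": [13,-7.5,-2.0],"spin": 0},
  {"grip": -1,"dp": [13,-7.5,-2.0],"spin": 0},
  {"grip": -1,"dp": [13,-7.5,-2.0],"spin": 0},
  {"grip": -1,"dp": [13,-7.5,-2.0],"spin": 0},
  {"grip": -1,"dp": [13,-7.5,-2.0],"spin": 0},
  {"grip": -1,"dp": [13,-7.5,-2.0],"spin": 0},
  {"grip": -1,"dp": [13,-7.5,-2.0],"spin": 0},
  {"grip": -1,"dp": [13,-7.5,-2.0],"spin": 0},
  {"grip": -1,"dp": [13,-7.5,-2.0],"spin": 0},
  {"grip": -1,"dp": [13,-7.5,-2.0],"spin": 0},
  {"grip": -1,"dp": [13,-7.5,-2.0],"spin": 0},
])

```text
t: 2.4
tcp_pos: [0.5891, -0.1706, 0.3111]
eef_rot: [[0.962, 0.274, -0.001], [0.274, -0.962, -0.0], [-0.001, 0.0, -1.0]]
ft_force: [-0.4, -1.0, -0.6]
finger_gap: 0.0855
finger_force: 0.0
```

```bash
python3 - <<'E'
from h import *
s=manip.read_state();print(s["t"],s["tcp_pos"],np.round(s["joint_positions"],1),np.round(s["eef_rot"],3).tolist())
im=cams.camera("wrist");cv2.imwrite("pics/w1.png",im[:,:,::-1])
p=cams.camera_params("wrist");print(np.round(p["extrinsics"],3).tolist(),np.round(p["mtx"],1).tolist(),list(p))
for n,z in(("nut_mid",.118),("dish_in",.004),("bolt",.008)):
    print(n,[(round(r["conf"],2),np.round(r["pixel"],1).tolist(),at("wrist",r["pixel"],z)) for r in cams.spot_point("wrist",n)[:3]])
E
```

```text
2.4 [ 0.58906528 -0.17059295  0.31110494] [-22.7   8.   89.   -0.   83.   51.4] [[0.962, 0.274, -0.001], [0.274, -0.962, -0.0], [-0.001, 0.0, -1.0]]
[[0.272, 0.928, 0.255, 0.652], [-0.962, 0.262, 0.073, -0.153], [0.001, -0.265, 0.964, 0.454], [0.0, 0.0, 0.0, 1.0]] [[339.7, 0.0, 321.0], [0.0, 339.7, 203.3], [0.0, 0.0, 1.0]] ['mtx', 'extrinsics']
nut_mid []
dish_in [(0.94, [347.5, 304.3], array([ 0.3928, -0.2685,  0.004 ])), (0.65, [315.9, 166.4], array([ 0.5803, -0.1677,  0.004 ]))]
bolt [(0.44, [323.8, 200.4], array([ 0.539 , -0.1903,  0.008 ]))]
```

Call:
send_rows([
  {"grip": -1,"dp": [0.4,-8.3,0],"spin": -15},
  {"grip": -1,"dp": [0.4,-8.3,0],"spin": -15},
  {"grip": -1,"dp": [0.4,-8.3,0],"spin": -15},
  {"grip": -1,"dp": [0.4,-8.3,0],"spin": -15},
  {"grip": -1,"dp": [0.4,-8.3,0],"spin": -15},
  {"grip": -1,"dp": [0.4,-8.3,0],"spin": -15},
  {"grip": -1,"dp": [0.4,-8.3,0],"spin": -15},
  {"grip": -1,"dp": [0.4,-8.3,0],"spin": -15},
  {"grip": -1,"dp": [0.4,-8.3,0],"spin": -15},
  {"grip": -1,"dp": [0.4,-8.3,0],"spin": -15},
  {"grip": -1,"dp": [0.4,-8.3,0],"spin": -15},
])

```text
t: 3.98
tcp_pos: [0.5139, 0.1518, 0.3114]
eef_rot: [[-0.27, 0.963, 0.0], [0.963, 0.27, -0.0], [-0.0, 0.0, -1.0]]
ft_force: [-0.1, 0.2, -0.4]
finger_gap: 0.0855
finger_force: 0.0
```

```bash
python3 - <<'E'
from h import *
s=manip.read_state();print(s["t"],s["tcp_pos"],np.round(s["joint_positions"],1),np.round(s["eef_rot"],3).tolist(),s["ft_force"])
im=cams.camera("wrist");cv2.imwrite("pics/w2.png",im[:,:,::-1])
for n,z in(("nut_mid",.118),("nut",.09),("blade",.09)):
    print(n,[(round(r["conf"],2),np.round(r["pixel"],1).tolist(),at("wrist",r["pixel"],z)) for r in cams.spot_point("wrist",n)[:3]])
a=cv2.imread("pics/w1.png");b=im[:,:,::-1]
cv2.imwrite("pics/w12.png",cv2.resize(np.vstack([a[60:320],b[60:380]]),None,fx=1,fy=1))
E
```

```text
3.975 [0.51388193 0.15182934 0.31138972] [ 9.  -1.8 99.2 -0.  82.6 -6.7] [[-0.27, 0.963, 0.0], [0.963, 0.27, -0.0], [-0.0, 0.0, -1.0]] [-0.08988725  0.22440017 -0.37007756]
nut_mid [(0.64, [322.8, 173.8], array([0.5138, 0.1577, 0.118 ]))]
nut [(0.96, [323.4, 170.0], array([0.5148, 0.1572, 0.09  ]))]
blade [(0.79, [323.3, 171.2], array([0.5151, 0.156 , 0.09  ]))]
```

View pics/w12.png

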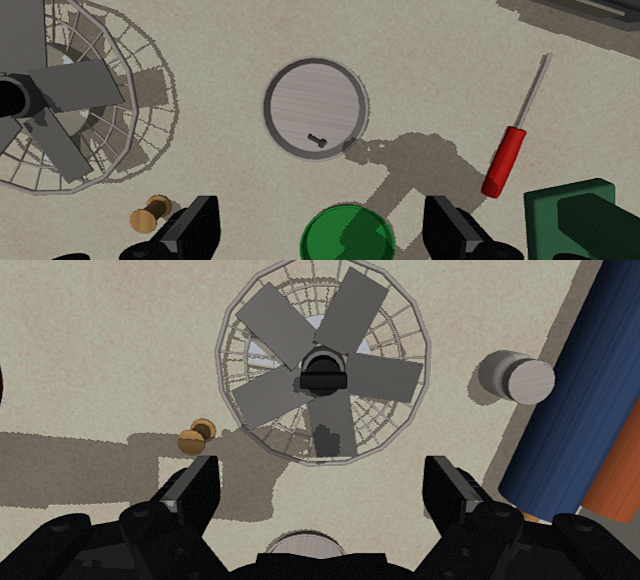

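Upper half: the steel dish is at full-image (316,168), with the bolt below it at (317,200). Lower half: the fan's nut has its bar nearly horizontal at full-image (323,180), so it lies roughly along tool y. I'll enlarge that area to get the bar angle.

```bash
python3 - <<'E'
import cv2,numpy as np
b=cv2.imread("pics/w2.png")[145:205,283:363]
b=np.clip(255*(b/255.)**.45,0,255).astype(np.uint8)
cv2.imwrite("pics/z.png",cv2.resize(b,None,fx=10,fy=10,interpolation=cv2.INTER_CUBIC))
E
```

```text
(no output)
```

View pics/z.png

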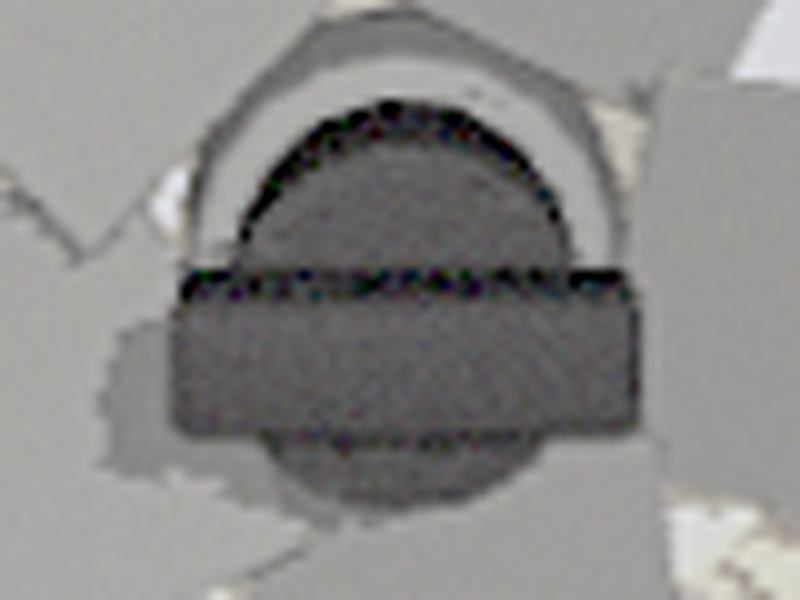

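```bash
python3 - <<'E'
from h import *
P=[at("wrist",p,.146) for p in((300,175),(346.8,174.5),(346.7,188.7),(300.5,188.7))]
P=np.array(P);c=P.mean(0);print(P,c, P[1]-P[0],P[2]-P[3])
s=manip.read_state();R=np.array(s["eef_rot"]);t=s["tcp_pos"]
print("tool-frame delta to bar top",R.T@(c-t)/.04)
for v in(P[1]-P[0],P[2]-P[3]):
    w=R.T@v;print("tool angle",np.degrees(np.arctan2(w[1],w[0])),np.linalg.norm(v))
print([at("wrist",p,.09) for p in((316,168),)])
# scene/top check of bar centre
for cam in("top","scene"):
    q=cams.camera_params(cam);T=np.linalg.inv(q["extrinsics"]);v=T[:3,:3]@np.r_[c[:2],.137]+T[:3,3];K=q["mtx"];print(cam,K[0][0]*v[0]/-v[2]+K[0][2],K[1][1]*-v[1]/-v[2]+K[1][2])
E
```

```text
[[0.4924 0.1561 0.146 ]
 [0.5337 0.1682 0.146 ]
 [0.5375 0.1554 0.146 ]
 [0.4961 0.1437 0.146 ]] [0.514925 0.15585  0.146   ] [0.0413 0.0121 0.    ] [0.0414 0.0117 0.    ]
tool-frame delta to bar top [0.07443881 0.04813774 4.13301312]
tool angle 89.42795638662108 0.04303603141554755
tool angle 89.97663771123892 0.04302150624978163
[array([0.5065, 0.1572, 0.09  ])]
top 265.5379503917941 191.5276396941366
scene 373.3787255040043 225.1050983932899
```

Bar length comes out at 43 mm against 44 mm given, and the centre is (0.515, 0.156), consistent with the other cameras. The bar lies along tool y, so I'll spin -90° (which leaves j6 the most clockwise room), descend over the bar and close lightly.

Call:
send_rows([
  {"grip": -1,"dp": [0.07,0.05,1.5],"spin": -15},
  {"grip": -1,"dp": [0.07,0.05,3],"spin": -15},
  {"grip": -1,"dp": [0.07,0.05,3],"spin": -15},
  {"grip": -1,"dp": [0.07,0.05,3],"spin": -15},
  {"grip": -1,"dp": [0.07,0.05,3],"spin": -15},
  {"grip": -1,"dp": [0.07,0.05,3],"spin": -15},
  {"grip": -1,"dp": [0.07,0.05,3],"spin": -15},
  {"grip": -1,"dp": [0.07,0.05,3],"spin": -15},
  {"grip": -1,"dp": [0.07,0.05,3],"spin": -15},
  {"grip": -0.3,"dp": [0.07,0.05,3],"spin": -15},
  {"grip": -0.3,"dp": [0.07,0.05,3.6],"spin": -15},
  {"grip": -0.3,"dp": [0.07,0.05,3.6],"spin": -15},
])

```text
t: 5.68
tcp_pos: [0.5132, 0.1556, 0.1653]
eef_rot: [[-0.963, -0.271, -0.005], [-0.271, 0.963, -0.001], [0.005, 0.001, -1.0]]
ft_force: [-0.3, 0.0, 0.2]
finger_gap: 0.0556
finger_force: 0.0
```

```bash
python3 - <<'E'
from h import *
s=manip.read_state();print(s["t"],s["tcp_pos"],np.round(s["joint_positions"],1),np.round(s["eef_rot"],3).tolist(),s["ft_force"],s["finger_gap"])
im=cams.camera("wrist")[:,:,::-1]
for n,z in(("nut_mid",.118),("nut",.09),("blade",.09)):
    print(n,[(round(r["conf"],2),np.round(r["pixel"],1).tolist(),at("wrist",r["pixel"],z)) for r in cams.spot_point("wrist",n)[:3]])
b=np.clip(255*(im/255.)**.6,0,255).astype(np.uint8)
cv2.imwrite("pics/w3.png",b)
E
```

```text
5.675 [0.5131927  0.15563826 0.16525744] [  9.4   5.7 107.6   0.   67.  -96.4] [[-0.963, -0.271, -0.005], [-0.271, 0.963, -0.001], [0.005, 0.001, -1.0]] [-0.25333572  0.01827859  0.20760133] 0.05558208025066875
nut_mid [(0.75, [318.0, 224.6], array([0.5141, 0.1539, 0.118 ]))]
nut [(0.9, [319.5, 217.1], array([0.5188, 0.1559, 0.09  ]))]
blade [(0.61, [321.7, 214.7], array([0.5171, 0.1569, 0.09  ])), (0.18, [317.7, 228.3], array([0.5273, 0.1569, 0.09  ]))]
```

View pics/w3.png

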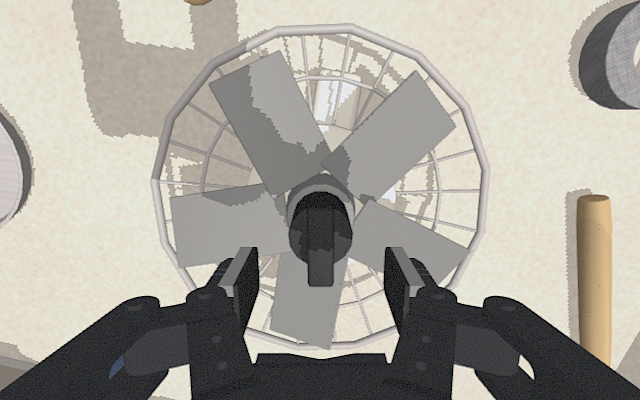

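The view shows the bar centred between the fingers: bar at columns 308–334, fingers at 258 and 385. Now I'll descend and close gently.

Call:
send_rows([
  {"grip": -0.3,"dp": [0,0,0.5],"spin": 0},
  {"grip": -0.3,"dp": [0,0,0.85],"spin": 0},
  {"grip": -0.3,"dp": [0,0,0.85],"spin": 0},
  {"grip": 1,"dp": [0,0,0.85],"spin": 0},
  {"grip": 1,"dp": [0,0,0.85],"spin": 0},
  {"grip": 1,"dp": [0,0,0.85],"spin": 0},
  {"grip": 1,"dp": [0,0,0.85],"spin": 0},
  {"grip": 1,"dp": [0,0,0.85],"spin": 0},
], newtons=30)

```text
t: 6.88
tcp_pos: [0.5156, 0.156, 0.1341]
eef_rot: [[-0.962, -0.272, 0.001], [-0.272, 0.962, 0.0], [-0.001, -0.0, -1.0]]
ft_force: [-0.8, 0.3, 2.9]
finger_gap: 0.0132
finger_force: 34.4
```

Call:
send_rows([
  {"grip": 1,"dp": [0,0,-0.005],"spin": 0.7},
  {"grip": 1,"dp": [0,0,-0.01],"spin": 1.4},
  {"grip": 1,"dp": [0,0,-0.015],"spin": 2},
  {"grip": 1,"dp": [0,0,-0.015],"spin": 2},
])

```text
t: 7.38
tcp_pos: [0.5152, 0.1561, 0.1346]
eef_rot: [[-0.998, -0.067, 0.0], [-0.067, 0.998, 0.0], [-0.0, 0.0, -1.0]]
ft_force: [-1.5, -0.1, 6.0]
finger_gap: 0.013
finger_force: 34.7
```

```bash
cat > r.py <<'E'
from h import *
s=manip.read_state();R=np.array(s["eef_rot"]);print(round(s["t"],2),np.round(s["tcp_pos"],4),"yaw",np.degrees(np.arctan2(R[1,0],R[0,0])).round(2),"f",np.round(s["ft_force"],2),"tq",np.round(s["torque"],3),"gap",round(s["finger_gap"],4),"ff",round(s["finger_force"],1),"j6",round(s["joint_positions"][5],1))
E
python3 r.py
```

```text
7.38 [0.5152 0.1561 0.1346] yaw -176.16 f [-1.5  -0.1   5.98] tq [ 0.012  0.303 -0.052] gap 0.013 ff 34.7 j6 -84.5
```

Call:
send_rows([
  {"grip": 1,"dp": [0,0,-0.006],"spin": 0.7},
  {"grip": 1,"dp": [0,0,-0.012],"spin": 1.4},
  {"grip": 1,"dp": [0,0,-0.018],"spin": 2},
  {"grip": 1,"dp": [0,0,-0.018],"spin": 2},
])

```text
t: 7.88
tcp_pos: [0.5151, 0.156, 0.135]
eef_rot: [[-0.99, 0.141, 0.0], [0.141, 0.99, 0.0], [-0.0, 0.0, -1.0]]
ft_force: [-0.1, 0.1, 4.0]
finger_gap: 0.0126
finger_force: 34.6
```

```bash
python3 r.py
```

```text
7.88 [0.5151 0.156  0.135 ] yaw 171.89 f [-0.1   0.09  4.02] tq [-0.042  0.294 -0.02 ] gap 0.0126 ff 34.6 j6 -72.5
```

Call:
send_rows([
  {"grip": 1,"dp": [0,0,-0.006],"spin": 0.7},
  {"grip": 1,"dp": [0,0,-0.012],"spin": 1.4},
  {"grip": 1,"dp": [0,0,-0.015],"spin": 2},
  {"grip": 1,"dp": [0,0,-0.015],"spin": 2},
])

```text
t: 8.38
tcp_pos: [0.5151, 0.1559, 0.1354]
eef_rot: [[-0.939, 0.343, 0.0], [0.343, 0.939, 0.0], [-0.0, 0.0, -1.0]]
ft_force: [-1.5, -0.4, 3.8]
finger_gap: 0.0127
finger_force: 34.5
```

```bash
python3 r.py; python3 - <<'E'
from h import *
im=cams.camera("wrist")[:,:,::-1]
b=np.clip(255*(im/255.)**.5,0,255).astype(np.uint8)[150:330,210:430]
cv2.imwrite("pics/w4.png",cv2.resize(b,None,fx=3,fy=3))
E
```

```text
8.38 [0.5151 0.1559 0.1354] yaw 159.91 f [-1.51 -0.41  3.84] tq [-0.017  0.187 -0.009] gap 0.0127 ff 34.5 j6 -60.5
```

View pics/w4.png

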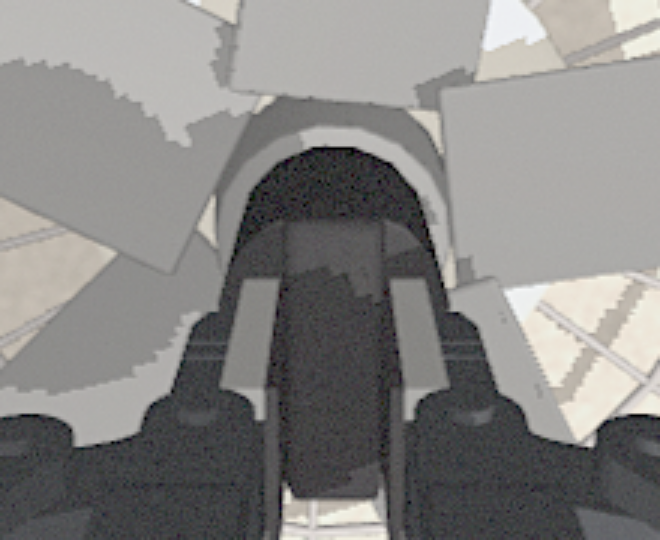

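The bar is turning with the hand (columns 285–385 in the crop, square between the pads) and the forces are low. I'll keep turning and steer the climb by fz.

Call:
send_rows([
  {"grip": 1,"dp": [0,0,-0.007],"spin": 1},
  {"grip": 1,"dp": [0,0,-0.015],"spin": 2},
  {"grip": 1,"dp": [0,0,-0.022],"spin": 3},
  {"grip": 1,"dp": [0,0,-0.028],"spin": 4},
  {"grip": 1,"dp": [0,0,-0.028],"spin": 4},
])

```text
t: 9.05
tcp_pos: [0.515, 0.1558, 0.136]
eef_rot: [[-0.719, 0.695, 0.0], [0.695, 0.719, -0.0], [-0.0, 0.0, -1.0]]
ft_force: [0.0, -0.5, 2.0]
finger_gap: 0.0131
finger_force: 34.2
```

```bash
python3 r.py
```

```text
9.05 [0.515  0.1558 0.136 ] yaw 135.94 f [ 0.04 -0.5   1.96] tq [-0.067 -0.032 -0.006] gap 0.0131 ff 34.2 j6 -36.6
```

Call:
send_rows([
  {"grip": 1,"dp": [0,0,-0.004],"spin": 1},
  {"grip": 1,"dp": [0,0,-0.008],"spin": 2},
  {"grip": 1,"dp": [0,0,-0.012],"spin": 3},
  {"grip": 1,"dp": [0,0,-0.015],"spin": 4},
  {"grip": 1,"dp": [0,0,-0.015],"spin": 4},
])

```text
t: 9.68
tcp_pos: [0.5151, 0.1559, 0.1365]
eef_rot: [[-0.374, 0.927, 0.0], [0.927, 0.374, -0.0], [-0.0, 0.0, -1.0]]
ft_force: [0.5, -1.1, 0.1]
finger_gap: 0.0126
finger_force: 34.1
```

```bash
python3 r.py
```

```text
9.68 [0.5151 0.1559 0.1365] yaw 111.99 f [ 0.47 -1.09  0.13] tq [-0.065 -0.142 -0.051] gap 0.0126 ff 34.1 j6 -12.6
```

Call:
send_rows([
  {"grip": 1,"dp": [0,0,-0.003],"spin": 1},
  {"grip": 1,"dp": [0,0,-0.006],"spin": 2},
  {"grip": 1,"dp": [0,0,-0.009],"spin": 3},
  {"grip": 1,"dp": [0,0,-0.012],"spin": 4},
  {"grip": 1,"dp": [0,0,-0.012],"spin": 4},
])

```text
t: 10.3
tcp_pos: [0.5154, 0.1558, 0.1377]
eef_rot: [[0.035, 0.999, 0.001], [0.999, -0.035, -0.0], [-0.0, 0.001, -1.0]]
ft_force: [0.5, -0.7, 2.8]
finger_gap: 0.0132
finger_force: 34.4
```

```bash
python3 r.py
```

```text
10.3 [0.5154 0.1558 0.1377] yaw 88.02 f [ 0.52 -0.69  2.82] tq [-0.188  0.027 -0.002] gap 0.0132 ff 34.4 j6 11.4
```

Call:
send_rows([
  {"grip": 1,"dp": [0,0,-0.006],"spin": 1},
  {"grip": 1,"dp": [0,0,-0.012],"spin": 2},
  {"grip": 1,"dp": [0,0,-0.018],"spin": 3},
  {"grip": 1,"dp": [0,0,-0.023],"spin": 4},
  {"grip": 1,"dp": [0,0,-0.023],"spin": 4},
])

```text
t: 10.92
tcp_pos: [0.5154, 0.1557, 0.1389]
eef_rot: [[0.438, 0.899, 0.001], [0.899, -0.438, -0.0], [-0.0, 0.001, -1.0]]
ft_force: [-0.5, -2.0, 6.4]
finger_gap: 0.0132
finger_force: 34.6
```

```bash
python3 r.py
```

```text
10.93 [0.5154 0.1557 0.1389] yaw 64.04 f [-0.47 -1.98  6.39] tq [-0.281  0.101 -0.017] gap 0.0132 ff 34.6 j6 35.3
```

Call:
send_rows([
  {"grip": 1,"dp": [0,0,-0.012],"spin": 1},
  {"grip": 1,"dp": [0,0,-0.022],"spin": 2},
  {"grip": 1,"dp": [0,0,-0.032],"spin": 3},
  {"grip": 1,"dp": [0,0,-0.04],"spin": 4},
  {"grip": 1,"dp": [0,0,-0.04],"spin": 4},
])

```text
t: 11.55
tcp_pos: [0.5152, 0.1557, 0.1403]
eef_rot: [[0.765, 0.644, 0.0], [0.644, -0.765, -0.0], [0.0, 0.001, -1.0]]
ft_force: [-0.4, -0.8, 5.2]
finger_gap: 0.013
finger_force: 34.6
```

```bash
python3 r.py
```

```text
11.55 [0.5152 0.1557 0.1403] yaw 40.06 f [-0.42 -0.79  5.22] tq [-0.365  0.114 -0.009] gap 0.013 ff 34.6 j6 59.3
```

Call:
send_rows([
  {"grip": 1,"dp": [0,0,-0.012],"spin": 1},
  {"grip": 1,"dp": [0,0,-0.022],"spin": 2},
  {"grip": 1,"dp": [0,0,-0.032],"spin": 3},
  {"grip": 1,"dp": [0,0,-0.04],"spin": 4},
  {"grip": 1,"dp": [0,0,-0.04],"spin": 4},
])

```text
t: 12.18
tcp_pos: [0.5151, 0.1557, 0.1417]
eef_rot: [[0.961, 0.277, 0.0], [0.277, -0.961, -0.0], [0.0, 0.0, -1.0]]
ft_force: [-0.7, -2.5, 3.4]
finger_gap: 0.0132
finger_force: 34.5
```

```bash
python3 r.py
```

```text
12.18 [0.5151 0.1557 0.1417] yaw 16.06 f [-0.71 -2.46  3.43] tq [-0.44   0.101  0.059] gap 0.0132 ff 34.5 j6 83.3
```

Call:
send_rows([
  {"grip": 1,"dp": [0,0,-0.009],"spin": 1},
  {"grip": 1,"dp": [0,0,-0.017],"spin": 2},
  {"grip": 1,"dp": [0,0,-0.025],"spin": 3},
  {"grip": 1,"dp": [0,0,-0.032],"spin": 4},
  {"grip": 1,"dp": [0,0,-0.032],"spin": 4},
])

```text
t: 12.8
tcp_pos: [0.515, 0.1558, 0.143]
eef_rot: [[0.99, -0.139, -0.0], [-0.139, -0.99, -0.0], [-0.0, 0.0, -1.0]]
ft_force: [-1.0, -1.3, 5.4]
finger_gap: 0.0131
finger_force: 34.6
```

```bash
python3 r.py
```

```text
12.8 [0.515  0.1558 0.143 ] yaw -7.97 f [-1.04 -1.3   5.38] tq [-0.366  0.172  0.059] gap 0.0131 ff 34.6 j6 107.3
```

Call:
send_rows([
  {"grip": 1,"dp": [0,0,-0.012],"spin": 1},
  {"grip": 1,"dp": [0,0,-0.022],"spin": 2},
  {"grip": 1,"dp": [0,0,-0.03],"spin": 3},
  {"grip": 1,"dp": [0,0,-0.037],"spin": 4},
  {"grip": 1,"dp": [0,0,-0.037],"spin": 4},
])

```text
t: 13.42
tcp_pos: [0.5148, 0.156, 0.1443]
eef_rot: [[0.848, -0.529, -0.001], [-0.529, -0.848, 0.0], [-0.001, 0.0, -1.0]]
ft_force: [-1.3, -1.5, 4.4]
finger_gap: 0.0131
finger_force: 34.6
```

```bash
python3 r.py
```

```text
13.43 [0.5148 0.156  0.1443] yaw -31.95 f [-1.31 -1.52  4.44] tq [-0.219  0.212  0.001] gap 0.0131 ff 34.6 j6 131.3
```

The nut has turned 228° (0.63 turn), so it should be free. I'll test with a gentle 1.2 mm lift.

Call:
send_rows([
  {"grip": 1,"dp": [0,0,-0.015],"spin": 0.5},
  {"grip": 1,"dp": [0,0,-0.03],"spin": 1},
  {"grip": 1,"dp": [0,0,-0.03],"spin": 1},
])

```text
t: 13.8
tcp_pos: [0.5145, 0.1561, 0.1449]
eef_rot: [[0.788, -0.616, -0.001], [-0.616, -0.788, 0.0], [-0.001, 0.0, -1.0]]
ft_force: [-0.2, -0.5, 2.1]
finger_gap: 0.0131
finger_force: 34.2
```

```bash
python3 r.py
```

```text
13.8 [0.5145 0.1561 0.1449] yaw -37.99 f [-0.19 -0.45  2.12] tq [-0.045  0.064 -0.035] gap 0.0131 ff 34.2 j6 137.4
```

Call:
send_rows([
  {"grip": 1,"dp": [0,0,-0.015],"spin": 0},
  {"grip": 1,"dp": [0,0,-0.03],"spin": 0},
  {"grip": 1,"dp": [0,0,-0.03],"spin": 0},
])

```text
t: 14.18
tcp_pos: [0.5147, 0.156, 0.1463]
eef_rot: [[0.786, -0.618, -0.001], [-0.618, -0.786, 0.0], [-0.001, 0.0, -1.0]]
ft_force: [0.6, 0.5, 0.3]
finger_gap: 0.013
finger_force: 33.9
```

```bash
python3 r.py
```

```text
14.18 [0.5147 0.156  0.1463] yaw -38.16 f [0.62 0.47 0.3 ] tq [ 0.007  0.043 -0.031] gap 0.013 ff 33.9 j6 137.5
```

Call:
send_rows([
  {"grip": 1,"dp": [0,0,-0.02],"spin": 0},
  {"grip": 1,"dp": [0,0,-0.04],"spin": 0},
  {"grip": 1,"dp": [0,0,-0.05],"spin": 0},
  {"grip": 1,"dp": [0,0,-0.05],"spin": 0},
])

```text
t: 14.68
tcp_pos: [0.5151, 0.1559, 0.1488]
eef_rot: [[0.786, -0.618, 0.0], [-0.618, -0.786, 0.0], [0.0, -0.0, -1.0]]
ft_force: [-0.6, 0.7, -0.4]
finger_gap: 0.0132
finger_force: 33.9
```

```bash
python3 r.py
```

```text
14.68 [0.5151 0.1559 0.1488] yaw -38.2 f [-0.55  0.67 -0.36] tq [-0.002  0.012  0.003] gap 0.0132 ff 33.9 j6 137.6
```

The vertical force is now just the nut's weight, so it is free. I'll lift straight up.

Call:
send_rows([
  {"grip": 1,"dp": [0,0,-0.2],"spin": 0},
  {"grip": 1,"dp": [0,0,-0.5],"spin": 0},
  {"grip": 1,"dp": [0,0,-0.9],"spin": 0},
  {"grip": 1,"dp": [0,0,-1.4],"spin": 0},
  {"grip": 1,"dp": [0,0,-2],"spin": 0},
  {"grip": 1,"dp": [0,0,-2.6],"spin": 0},
  {"grip": 1,"dp": [0,0,-2.6],"spin": 0},
])

```text
t: 15.55
tcp_pos: [0.5172, 0.1563, 0.2566]
eef_rot: [[0.786, -0.618, 0.007], [-0.618, -0.786, 0.001], [0.005, -0.005, -1.0]]
ft_force: [-0.3, 0.3, -0.2]
finger_gap: 0.0134
finger_force: 33.9
```

```bash
python3 r.py
```

```text
15.55 [0.5172 0.1563 0.2566] yaw -38.2 f [-0.29  0.33 -0.17] tq [0.012 0.025 0.005] gap 0.0134 ff 33.9 j6 137.6
```

Call:
send_rows([
  {"grip": 1,"dp": [0.5,0.4,0],"spin": 0},
  {"grip": 1,"dp": [1.4,1.15,0],"spin": 0},
  {"grip": 1,"dp": [2.3,1.9,0],"spin": 0},
  {"grip": 1,"dp": [3.2,2.65,0],"spin": 0},
  {"grip": 1,"dp": [4.1,3.4,0],"spin": 0},
  {"grip": 1,"dp": [5,4.2,0],"spin": 0},
  {"grip": 1,"dp": [5.8,4.9,0],"spin": 0},
  {"grip": 1,"dp": [6.3,5.3,0],"spin": 0},
  {"grip": 1,"dp": [6.3,5.3,0],"spin": 0},
  {"grip": 1,"dp": [6.3,5.3,0],"spin": 0},
])

```text
t: 16.8
tcp_pos: [0.5817, -0.1654, 0.2522]
eef_rot: [[0.786, -0.618, -0.001], [-0.618, -0.786, 0.001], [-0.002, -0.0, -1.0]]
ft_force: [0.2, 0.3, 0.1]
finger_gap: 0.0128
finger_force: 33.9
```

```bash
python3 r.py; python3 - <<'E'
from h import *
im=cams.camera("wrist")[:,:,::-1]
for n,z in(("dish_in",.004),("bolt",.008),("nut_mid",.24)):
    print(n,[(round(r["conf"],2),np.round(r["pixel"],1).tolist(),at("wrist",r["pixel"],z)) for r in cams.spot_point("wrist",n)[:3]])
b=np.clip(255*(im/255.)**.6,0,255).astype(np.uint8)
cv2.imwrite("pics/w5.png",b)
E
```

```text
16.8 [ 0.5817 -0.1654  0.2522] yaw -38.16 f [0.17 0.26 0.12] tq [0.048 0.004 0.059] gap 0.0128 ff 33.9 j6 105.6
dish_in [(0.83, [479.3, 237.2], array([ 0.3956, -0.2663,  0.004 ])), (0.57, [597.2, 299.4], array([ 0.2273, -0.3416,  0.004 ])), (0.26, [308.3, 360.4], array([0.385 , 0.0113, 0.004 ]))]
bolt [(0.66, [363.1, 183.6], array([ 0.539, -0.194,  0.008]))]
nut_mid [(0.93, [321.6, 245.1], array([ 0.5836, -0.1672,  0.24  ])), (0.4, [323.4, 169.0], array([ 0.6128, -0.1912,  0.24  ]))]
```

View pics/w5.png

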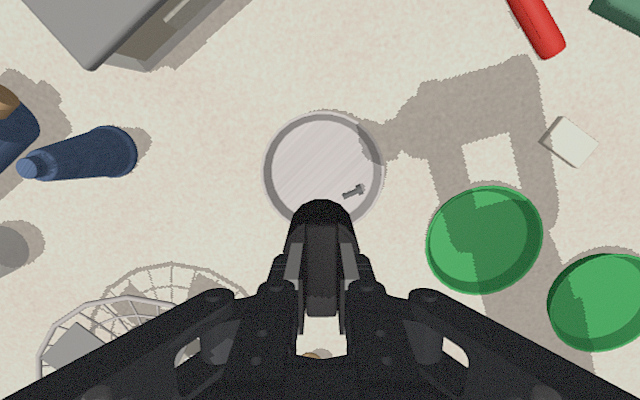

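The steel dish is centred at about (323,170) with the bolt at (354,190). The nut hangs upright in the grip. I'll compute the dish centre.

```bash
python3 - <<'E'
from h import *
P=[at("wrist",p,.02) for p in((262,170),(385,168),(322,110))]
print(np.array(P)); 
# circle through three rim points
(a,b,c)=[p[:2] for p in P];A=2*np.array([b-a,c-a]);ctr=np.linalg.solve(A,[b@b-a@a,c@c-a@a]);print(ctr,np.linalg.norm(a-ctr),at("wrist",(354,190),.008))
E
```

```text
[[ 0.6242 -0.1149  0.02  ]
 [ 0.5413 -0.2243  0.02  ]
 [ 0.6337 -0.2075  0.02  ]]
[ 0.57849567 -0.1663762 ] 0.06883810491223619 [ 0.5395 -0.1813  0.008 ]
```

Call:
send_rows([
  {"grip": 1,"dp": [0,0,0.6],"spin": 0},
  {"grip": 1,"dp": [0,0,1.5],"spin": 0},
  {"grip": 1,"dp": [0,0,2.5],"spin": 0},
  {"grip": 1,"dp": [0,0,3.4],"spin": 0},
  {"grip": 1,"dp": [0,0,4.1],"spin": 0},
  {"grip": 1,"dp": [0,0,4.5],"spin": 0},
  {"grip": 1,"dp": [0,0,4.8],"spin": 0},
  {"grip": 1,"dp": [0,0,4.8],"spin": 0},
  {"grip": 1,"dp": [0,0,4.8],"spin": 0},
])

```text
t: 18.12
tcp_pos: [0.583, -0.1669, 0.062]
eef_rot: [[0.786, -0.618, 0.002], [-0.618, -0.786, -0.001], [0.002, -0.001, -1.0]]
ft_force: [1.2, 0.2, 0.1]
finger_gap: 0.0132
finger_force: 33.9
```

Call:
send_rows([
  {"grip": 1,"dp": [0,0,0.05],"spin": 0},
  {"grip": 1,"dp": [0,0,0.1],"spin": 0},
  {"grip": 1,"dp": [0,0,0.15],"spin": 0},
  {"grip": 1,"dp": [0,0,0.15],"spin": 0},
])

```text
t: 18.62
tcp_pos: [0.5817, -0.1664, 0.0544]
eef_rot: [[0.786, -0.618, -0.001], [-0.618, -0.786, 0.0], [-0.001, 0.0, -1.0]]
ft_force: [-0.2, -0.4, -0.0]
finger_gap: 0.013
finger_force: 33.9
```

Now I'll creep down until it touches, expected at a TCP height of about 0.047.

Call:
send_rows([
  {"grip": 1,"dp": [0,0,0.04],"spin": 0},
  {"grip": 1,"dp": [0,0,0.08],"spin": 0},
  {"grip": 1,"dp": [0,0,0.1],"spin": 0},
  {"grip": 1,"dp": [0,0,0.1],"spin": 0},
])

```text
t: 19.12
tcp_pos: [0.5819, -0.1665, 0.0506]
eef_rot: [[0.786, -0.618, -0.0], [-0.618, -0.786, 0.0], [-0.0, 0.0, -1.0]]
ft_force: [-0.1, 0.1, -0.9]
finger_gap: 0.0131
finger_force: 33.9
```

Call:
send_rows([
  {"grip": 1,"dp": [0,0,0.02],"spin": 0},
  {"grip": 1,"dp": [0,0,0.03],"spin": 0},
  {"grip": 1,"dp": [0,0,0.03],"spin": 0},
])

```text
t: 19.5
tcp_pos: [0.582, -0.1665, 0.0495]
eef_rot: [[0.786, -0.618, -0.0], [-0.618, -0.786, 0.0], [-0.0, -0.0, -1.0]]
ft_force: [0.0, 0.1, -0.9]
finger_gap: 0.0129
finger_force: 33.9
```

Call:
send_rows([
  {"grip": 1,"dp": [0,0,0.02],"spin": 0},
  {"grip": 1,"dp": [0,0,0.03],"spin": 0},
  {"grip": 1,"dp": [0,0,0.03],"spin": 0},
])

```text
t: 19.88
tcp_pos: [0.5819, -0.1665, 0.0482]
eef_rot: [[0.786, -0.618, -0.0], [-0.618, -0.786, 0.0], [-0.0, 0.0, -1.0]]
ft_force: [0.2, -0.8, -0.1]
finger_gap: 0.0127
finger_force: 33.9
```

Call:
send_rows([
  {"grip": 1,"dp": [0,0,0.02],"spin": 0},
  {"grip": 1,"dp": [0,0,0.025],"spin": 0},
  {"grip": 1,"dp": [0,0,0.025],"spin": 0},
])

```text
t: 20.25
tcp_pos: [0.5822, -0.1666, 0.0476]
eef_rot: [[0.786, -0.618, 0.0], [-0.618, -0.786, -0.0], [0.0, -0.0, -1.0]]
ft_force: [-1.4, 0.0, 0.5]
finger_gap: 0.0135
finger_force: 34.1
```

Call:
send_rows([
  {"grip": 1,"dp": [0,0,0.015],"spin": 0},
  {"grip": 1,"dp": [0,0,0.02],"spin": 0},
  {"grip": 1,"dp": [0,0,0.02],"spin": 0},
])

```text
t: 20.62
tcp_pos: [0.5822, -0.1666, 0.0475]
eef_rot: [[0.786, -0.618, 0.0], [-0.618, -0.786, -0.0], [0.0, -0.0, -1.0]]
ft_force: [-2.2, 1.7, 5.9]
finger_gap: 0.013
finger_force: 34.7
```

Contact: fz is 5.9 N. Release slowly and retreat.

Call:
send_rows([
  {"grip": 0.6,"dp": [0,0,-0.01],"spin": 0},
  {"grip": 0.4,"dp": [0,0,-0.01],"spin": 0},
  {"grip": 0,"dp": [0,0,-0.01],"spin": 0},
  {"grip": -0.3,"dp": [0,0,-0.01],"spin": 0},
  {"grip": -0.3,"dp": [0,0,-0.4],"spin": 0},
  {"grip": -0.3,"dp": [0,0,-1.2],"spin": 0},
  {"grip": -0.3,"dp": [0,0,-2.4],"spin": 0},
  {"grip": -0.3,"dp": [0,0,-3.6],"spin": 0},
  {"grip": -0.3,"dp": [0,0,-4.5],"spin": 0},
  {"grip": -0.3,"dp": [0,0,-4.5],"spin": 0},
])

```text
t: 21.88
tcp_pos: [0.5849, -0.1677, 0.2327]
eef_rot: [[0.786, -0.618, 0.01], [-0.618, -0.786, -0.004], [0.01, -0.003, -1.0]]
ft_force: [0.4, -0.7, 0.5]
finger_gap: 0.0555
finger_force: 0.0
```

```bash
python3 r.py; python3 - <<'E'
from h import *
im=cams.camera("wrist")[:,:,::-1]; sc=cams.camera("scene")[:,:,::-1]
b=np.clip(255*(np.hstack([im[60:310,180:480],cv2.resize(sc[170:300,220:430],(404,250))])/255.)**.6,0,255).astype(np.uint8)
cv2.imwrite("pics/w6.png",b)
print(cams.spot_point("wrist","nut_mid")[:2],at("wrist",cams.spot_point("wrist","nut_mid")[0]["pixel"],.032))
E
```

```text
21.88 [ 0.5849 -0.1677  0.2327] yaw -38.2 f [ 0.4  -0.72  0.47] tq [ 0.007  0.002 -0.011] gap 0.0555 ff 0.0 j6 105.6
[{'pixel': [322.3, 178.0], 'conf': 0.95}, {'pixel': [574.1, 150.3], 'conf': 0.44}] [ 0.58   -0.1676  0.032 ]
```

View pics/w6.png

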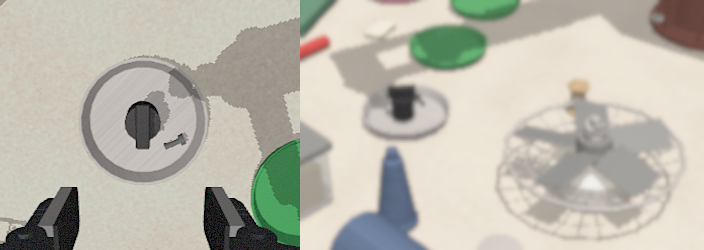

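The nut stands upright in the middle of the steel dish (crop (143,120), world (0.580, -0.168)), the shaft is bare, and the robot touches nothing.

```bash
python3 -c "
from plant import order;print(order.job_done())"
```

```text
the job is handed in; nothing more can be done
None
```

The spinner nut is unscrewed, off the shaft and standing upright in the steel parts dish, and the job is handed in at about 22 s of the 72 s; the largest vertical force I read during the unscrewing was about 6 N.

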